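# Lock a rotor in the bench fixture with its bayonet plunger

## Robot

A 6-joint arm with a two-finger parallel gripper is mounted at the origin on a cart in front of the work surface, level with it; the furniture and walls round the work are solid. World frame = base frame: x ahead of the robot, y to its left, z up, the work surface at z = 0. Lengths are in m, angles in rad, forces in N, time in s.
With the tool pointing down it reaches from about 0.3 to 0.875 m from the base axis. Payload 6.4 kg.
Tool frame: the origin (TCP) lies between the finger pads; the fingertips stand tip_extent ahead of it and the grasp point (between the pads) lies 5 mm behind it (tip_extent is the distance from the TCP to the fingertips, in m); z points along the fingers, y is the direction in which the jaws open and shut (so a half turn about z gives the same grasp; the last joint's range is limited). The gripper opens to 85 mm and grips with 20 to 120 N. Pads are 22 mm wide; open, the fingers measure 114 mm over their backs; the gripper's body (76 mm by 85 mm) begins 54 mm behind the grasp point. The pads swing forward as they close: fully open they stand 13 mm farther back than shut.
Start: joints at [-1.364, 0.181, 1.607, -0, 1.354, -0.206], TCP at [0.231, -0.527, 0.245] pointing down, gripper open.
Joint ranges: [-2.99, 2.99], [-0.89, 2.07], [0.3, 2.58], [-1.14, 4.28], [0, 2.63], [-3.12, 3.12]. Speed limits (rad/s): [2.57, 2.57, 3.01, 3.14, 3.14, 3.14].

## Interface

Orientations are given as a unit quaternion [w, x, y, z].
In Python, from bench import * gives the robot as it stands.
- The arm moves only by the shell command python3 -m jog 'ROWS'. ROWS is JSON, a list of rows, each a list of 3 entries, a list of its own where there are three numbers: the shift along the tool's x, y, z in mm, then the turn, a rotation vector about the tool's x, y, z in rad, then the opening, from 0 (shut) to 1 (fully open). A call has 1 to 20 rows; each row is the pose to reach, as a shift and turn from the pose measured when the call began, along the tool's axes at that moment; what a row does not reach only later rows make up. A row lasts 1/12 s, in which the tool goes at most 41.7 mm and 7.16 degrees, less where a joint would pass 70% of its speed; a pose out of reach is approached as far as the arm can. A call with a gripper value outside its range is refused whole. The fingers move at their own pace and stop on an object; the grip force is fixed at half the most. Time passes only in rows, so rows that repeat a pose let the fingers close. It gives the time, the measured TCP pose, the force and the opening at its end, in the units of the state.
- get_obs(): the state, without advancing time (a new reading comes with each control period).
- camera(name): name is "scene" or "top" or "wrist"; returns (picture, depth): 420x560x3 uint8, red, green, blue; 420x560 float32, m along the optical axis (not along the pixel's ray), 0 where there is no reading.
- get_calibration(name): a dict with "fx", "fy", "cx", "cy" (pixels), "world_from_camera" (4x4, takes a point from camera to world coordinates). Camera axes: x right, y down, z forward; pixel columns grow to the right and rows downward; lengths in m; the calibration is good to about 2 mm. A picture is of the moment at which its call begins: read the wrist's pose just before it. get_calibration takes no time and is no camera call; for the wrist camera it gives the pose at the moment of the call.
- hand_in(): hands the job in, once; it reports no verdict.
The state is a dict: "time_s": time; "q": joint angles; "dq": joint speeds; "joint_efforts": joint torques, N m; "eef_pos": TCP position; "eef_rot": TCP orientation; "wrist_force": force on the tool from outside, world axes, zero at the start; "torque": the same for the moment, N m; "opening": opening from 0.0 (shut) to 1.0 (fully open).
Only numpy, scipy, OpenCV 4.12 (cv2) and the standard library are available. Lean on these libraries where they do the work, as an engineer would, in place of code of your own. Each camera call takes 0.05 s, during which the arm holds its last target.

## Task

Clamp the copper rotor that lies on the bench fixture's steel nest. Using fingertips only as pushers, push the plunger's upright black handle along the slot of the barrel towards the rotor until the plunger is fully home and has slid the rotor up against the two dowel pins, then push the handle over round the corner of the slot, towards the robot, down to the end of the slot, so that the plunger is locked, and let go. Push the handle gently without gripping it hard, do not touch, lift or carry the rotor by hand, and leave the other loose things on the bench where they are.

Things in the scene. Friction and masses are not known exactly. Their poses are not given: they have to be found in the camera images.
- fixture: clamping fixture fixed to the bench; grey base plate 80 (x) x 260 (y) x 12 mm, turned up to 0.35 rad. Origin under the plate's centre, z up; barrel at +y, nest with the rotor at -y, -x is the long side facing the robot. The plunger's axis runs along y at x = 0, z = 60 mm. Barrel 36 mm thick (collars 41), y 15 to 115 mm, on saddles 44 mm wide, feet 74 mm wide, 22 mm high
- slot_corner (a point): point on the plunger's axis under the corner of the L slot, fixture (0, 41, 60) mm: the handle's pin stands here when the plunger is home. The slot is 12 mm wide for an 8 mm pin. Its long leg comes along the top of the barrel from the +y side; its short leg goes from here round the barrel's -x side. The pin can turn into it only in the last 4 mm of the stroke
- plunger (a joint): travel in m of plunger and handle along the fixture's -y: 0 drawn back, 0.044 fully home; the pin stands at fixture y = 0.085 - value. Starts at 0 to 0.010. It rubs with about 5 N and stays where it is left. Its spring nose (400 N/m) pushes the rotor; against the dowels the last 7 mm of the stroke add up to 3 N
- handle (a joint): turn in rad of the handle about the plunger's axis: 0 upright, grows as it leans towards the fixture's -x side (to the robot), 1.05 at the end of the short leg. It rubs with about 0.06 N m (some 1 N at the grip), has no spring and stays where it is left
- grip: black plastic grip of the handle on its 8 mm pin. Origin on the plunger's axis at the pin, z axis out along the handle. The grip spans 26 to 68 mm from the origin: 14 mm thick at its foot, 20 mm thick from 54 to 62 mm, then rounded off. Upright its top is 128 mm above the bench; at the slot's end the thick part's middle is 50 mm to the fixture's -x of the axis, 89 mm above the bench
- nose: brass nose on a spring at the plunger's end, a 12 mm disc on the plunger's axis that meets the rotor's rim. Origin on the axis at the handle's pin; the tip is 83 mm from there along the fixture's -y when the spring is relaxed
- rotor: the copper rotor to clamp, lying flat on the nest (steel block 76 mm wide, fixture y -6 to -118 mm, top at z = 52.5 mm): disc 70 mm across, 8 mm thick; hub 26 mm across up to 20 mm; shaft 8 mm thick up to 29 mm. Origin under its centre, z up. Loose, 0.10 to 0.16 kg; starts 8 to 22 mm short of its seat, up to 6 mm to either side
- rotor_seat (a point): where the rotor's origin lies when its rim rests against both dowel pins: fixture (0, -70, 52.5) mm, on the nest's top. The dowels are 10 mm thick, 16 mm high, at fixture x = -28.3 and 28.3 mm, y = -98.3 mm
- v_block: ground steel V block on the bench off the barrel's outer (+y) end, 40 x 52 x 34 mm high, loose; origin under its centre. To be left alone
- electrode: copper electrode 18 mm thick, 50 mm high, standing on the bench in front of the left end of the welding press, loose; origin under its centre. To be left alone
- spare_rotor: another copper rotor of the same kind, lying on the bench top itself behind the fixture to the right, loose; origin under its centre. To be left alone
- spanner: steel spanner 151 mm long lying flat on the bench near the spare rotor, loose; origin under its centre. To be left alone
There are look-alikes about, which are no part of the job. What is shaped like the rotor but brown is not meant.

How it is judged:
By the outcome, as a careful person would: the job done as asked, in the order asked, and still so for the second after the job is handed in, with the robot touching nothing.
It also fails if it takes over 45 s, if anything falls off the work surface, if the arm or the gripper's body presses on something with over 40 N, if the wrist force passes 120 N, or if a joint passes its speed limit or range.

## Working session

There is one attempt and no reset: what is moved stays moved. The work goes in short steps, Python scripts to look and compute and a shell command to move; the robot and the scene stay as the last step left them, time stands still between calls to the robot, and variables do not carry over. Pictures are saved under pics/ and viewed, and the job is handed in when it is done.

```bash
mkdir -p pics; ls
python3 - <<'E'
from bench import *
import cv2, numpy as np
o=get_obs(); print(o)
for n in ("scene","top"):
    p,d=camera(n); cv2.imwrite(f"pics/{n}0.png",p[:,:,::-1]); np.savez(f"pics/{n}0.npz",p=p,d=d)
    c=get_calibration(n); print(n,c);
E
```

```text
pics
{'time_s': 0.0, 'q': array([-1.36431758e+00,  1.81546921e-01,  1.60802133e+00,  6.76054042e-06,
        1.35377054e+00, -2.06280863e-01]), 'dq': array([ 0.00072177, -0.00036098,  0.00047636, -0.00057896, -0.00042286,
       -0.00085921]), 'joint_efforts': array([ 7.88127218e-04, -4.44874907e+01, -3.51334977e+01, -2.65486087e-04,
        9.01213672e-03,  7.72815838e-06]), 'eef_pos': array([ 0.23057253, -0.52617148,  0.24437437]), 'eef_rot': array([-8.73068230e-04,  9.78778946e-01,  2.04917085e-01,  3.21395709e-06]), 'wrist_force': array([0.24304028, 0.5490462 , 0.25389192]), 'torque': array([-0.00027711,  0.00423446,  0.04290917]), 'opening': 0.9994725325233175}
scene {'fx': 531.7755447267682, 'fy': 531.7755447267682, 'cx': 280.09125122217455, 'cy': 208.50331818356565, 'world_from_camera': array([[-0.88814985, -0.17171261,  0.42626826,  0.09329915],
       [-0.45937464,  0.35763838, -0.81306195,  1.12574656],
       [-0.0128369 , -0.91793767, -0.39651689,  0.57524011],
       [ 0.        ,  0.        ,  0.        ,  1.        ]])}
top {'fx': 416.77609816090205, 'fy': 416.77609816090205, 'cx': 287.9339808186097, 'cy': 214.60686793028557, 'world_from_camera': array([[ 0.01594726, -0.99630949,  0.08433912,  0.50902031],
       [-0.99984681, -0.01649861, -0.00584429,  0.09821747],
       [ 0.0072142 , -0.084233  , -0.99641997,  1.26793592],
       [ 0.        ,  0.        ,  0.        ,  1.        ]])}
```

View pics/scene0.png

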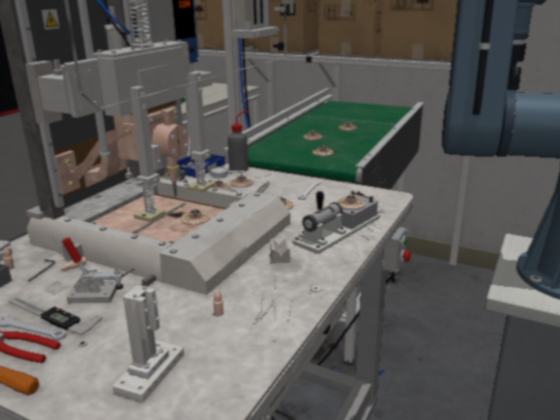

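View pics/top0.png

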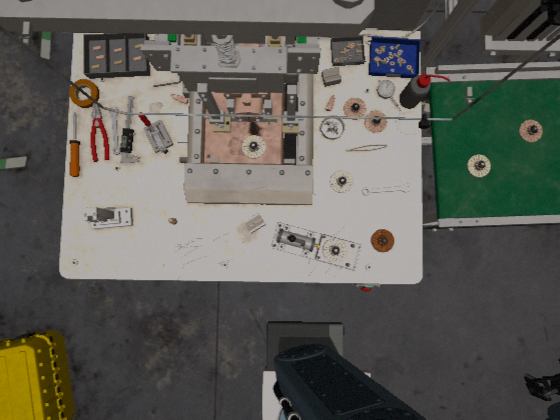

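The top view shows the fixture at about (317,245) with the handle at about (291,238) and the rotor at (335,251). The V block is at (252,225), the spare rotor at (341,181) and the spanner at (385,190). I'll zoom in next.

Run:
```python
import cv2, numpy as np
z=np.load("pics/top0.npz");p=z["p"][:,:,::-1]
cv2.imwrite("pics/topz.png",cv2.resize(p[205:285,262:372],None,fx=7,fy=7,interpolation=cv2.INTER_CUBIC))
z=np.load("pics/scene0.npz");p=z["p"][:,:,::-1]
cv2.imwrite("pics/scenez.png",cv2.resize(p[180:280,260:390],None,fx=6,fy=6,interpolation=cv2.INTER_CUBIC))
```

```text
(no output)
```

View pics/topz.png

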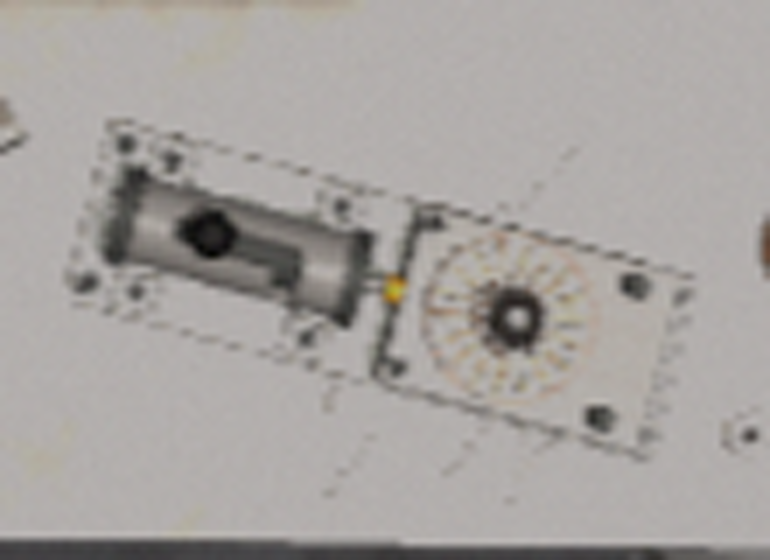

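View pics/scenez.png

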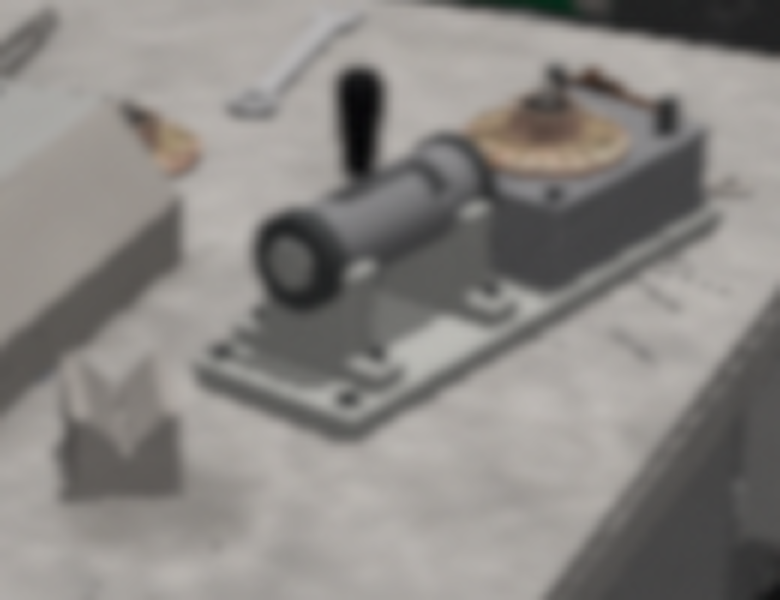

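```bash
cat > h.py <<'E'
import numpy as np
from bench import *
def ray(c,u,v):
    T=c["world_from_camera"]; d=T[:3,:3]@np.array([(u-c["cx"])/c["fx"],(v-c["cy"])/c["fy"],1.]); return T[:3,3],d
def onz(c,u,v,z):
    o,d=ray(c,u,v); return o+d*(z-o[2])/d[2]
def proj(c,P):
    T=c["world_from_camera"]; q=T[:3,:3].T@(np.asarray(P)-T[:3,3]); return np.array([c["fx"]*q[0]/q[2]+c["cx"],c["fy"]*q[1]/q[2]+c["cy"]])
def fit(F,W):
    F=np.array(F);W=np.array(W);f=F-F.mean(0);w=W-W.mean(0)
    th=np.arctan2((f[:,0]*w[:,1]-f[:,1]*w[:,0]).sum(),(f*w).sum())
    R=np.array([[np.cos(th),-np.sin(th)],[np.sin(th),np.cos(th)]]); t=W.mean(0)-R@F.mean(0)
    return th,R,t,W-(F@R.T+t)
E
python3 - <<'E'
from h import *
c=get_calibration("top")
pts=[((418,207),(38,-6),52.5),((376,378),(-38,-6),52.5),((692,275),(38,-118),52.5),((648,458),(-38,-118),52.5),
((635,284),(28.3,-98.3),68.5),((600,417),(-28.3,-98.3),68.5),((113,122),(40,130),12),((70,303),(-40,130),12)]
F=[];W=[]
for (u,v),f,z in pts:
    u=(u+.5)/7-.5+262;v=(v+.5)/7-.5+205
    W.append(onz(c,u,v,z/1000)[:2]);F.append(np.array(f)/1000)
th,R,t,r=fit(F,W);print(th,t);print((r*1000).round(1))
for n,(u,v),z in [("hand",(210,233),.125),("rotor",(518,317),.0815)]:
    u=(u+.5)/7-.5+262;v=(v+.5)/7-.5+205
    w=onz(c,u,v,z)[:2];print(n,w,(R.T@(w-t)*1000).round(1))
E
```

```text
-0.24583969640849548 [0.5217122  0.00506707]
[[-0.8  2.9]
 [ 1.8  1.2]
 [ 0.  -2.8]
 [-2.1 -3.2]
 [ 0.3  2. ]
 [ 0.7  2.4]
 [ 0.3 -0.1]
 [-0.2 -2.5]]
hand [0.54201423 0.08053101] [ 1.3 78.1]
rotor [ 0.5112632  -0.04556961] [  2.2 -51.7]
```

```bash
cat >> h.py <<'E'
from scipy.spatial.transform import Rotation as Ro
def tr():
    o=get_obs(); q=o["eef_rot"]; return o,Ro.from_quat([q[1],q[2],q[3],q[0]])
def plan(target,yaw):  # tool x at world yaw, pointing down
    o,R=tr(); s=R.inv().apply(np.array(target)-o["eef_pos"])*1000
    x=np.array([np.cos(yaw),np.sin(yaw),0]);z=np.array([0,0,-1]);y=np.cross(z,x)
    Rt=Ro.from_matrix(np.c_[x,y,z]); return s.round(1),(R.inv()*Rt).as_rotvec().round(4)
E
python3 - <<'E'
from h import *
print(plan([.46,.04,.30],-.246))
print(get_calibration("wrist")["world_from_camera"].round(3), get_obs()["eef_pos"])
import bench; print(dir(bench))
E
```

```text
(array([ 437.3, -426.7,  -54.7]), array([-1.600e-03,  2.000e-04,  6.588e-01]))
[[ 0.401 -0.867 -0.296  0.306]
 [-0.916 -0.38  -0.129 -0.493]
 [-0.001  0.323 -0.947  0.373]
 [ 0.     0.     0.     1.   ]] [ 0.2306058  -0.52620822  0.24446849]
['MotionError', '__builtins__', '__cached__', '__doc__', '__file__', '__loader__', '__name__', '__package__', '__spec__', 'camera', 'get_calibration', 'get_obs', 'hand_in', 'tip_extent']
```

```bash
python3 -m jog '[[[437,-427,-50],[0,0,0.659],0],[[437,-427,-50],[0,0,0.659],0],[[437,-427,-50],[0,0,0.659],0],[[437,-427,-50],[0,0,0.659],0],[[437,-427,-50],[0,0,0.659],0],[[437,-427,-50],[0,0,0.659],0],[[437,-427,-50],[0,0,0.659],0],[[437,-427,-50],[0,0,0.659],0],[[437,-427,-50],[0,0,0.659],0],[[437,-427,-50],[0,0,0.659],0],[[437,-427,-50],[0,0,0.659],0],[[437,-427,-50],[0,0,0.659],0],[[437,-427,-50],[0,0,0.659],0],[[437,-427,-50],[0,0,0.659],0],[[437,-427,-50],[0,0,0.659],0],[[437,-427,-50],[0,0,0.659],0],[[437,-427,-50],[0,0,0.659],0],[[437,-427,-50],[0,0,0.659],0]]'
python3 - <<'E'
from h import *
import cv2,bench
print(bench.tip_extent)
print(get_obs())
c=get_calibration("wrist"); np.save("pics/w1c.npy",c,allow_pickle=True)
p,d=camera("wrist"); np.savez("pics/w1.npz",p=p,d=d); cv2.imwrite("pics/w1.png",p[:,:,::-1])
E
```

```text
time_s: 1.6
eef_pos: [0.4592, 0.04, 0.2948]
eef_rot: [-0.001, 0.992, -0.122, -0.001]
wrist_force: [-0.6, -0.2, 0.2]
opening: -0.0
0.014
{'time_s': 1.6, 'q': array([-1.72101309e-01, -1.23284967e-01,  1.81832079e+00,  9.52949993e-04,
        1.44826810e+00,  1.64391984e+00]), 'dq': array([-3.18808424e-02, -8.28327865e-03,  9.05331912e-03, -9.19569946e-05,
        1.54981059e-03,  2.43268708e-04]), 'joint_efforts': array([ 1.05719011e+00, -2.99711967e+01, -3.66464639e+01,  8.91812705e-02,
       -3.38761602e-03,  2.42728251e-02]), 'eef_pos': array([0.45917189, 0.0400454 , 0.29477677]), 'eef_rot': array([-5.14600999e-04,  9.92484863e-01, -1.22363563e-01, -8.31196527e-04]), 'wrist_force': array([-0.56903582, -0.24643182,  0.21043564]), 'torque': array([-0.01145384,  0.02406199,  0.02964524]), 'opening': -0.0004712166974786312}
```

View pics/w1.png

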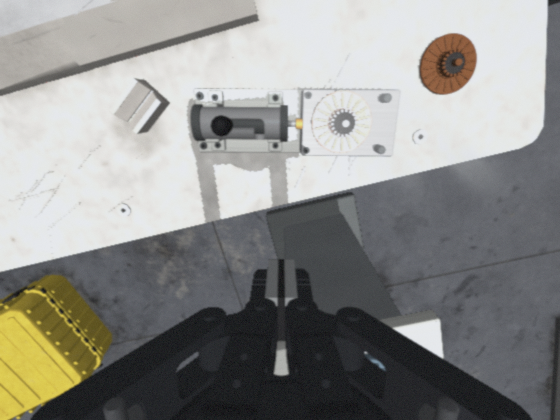

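The wrist view shows the fixture square on, with the handle top at about (222,125), the rotor hub at (346,122) and the dowels at (385,97) and (381,149). I'll zoom in to measure.

Run:
```python
import cv2, numpy as np
p=np.load("pics/w1.npz")["p"][:,:,::-1]
cv2.imwrite("pics/w1z.png",cv2.resize(p[75:170,180:412],None,fx=3.4,fy=3.4,interpolation=cv2.INTER_CUBIC))
```

```text
(no output)
```

View pics/w1z.png

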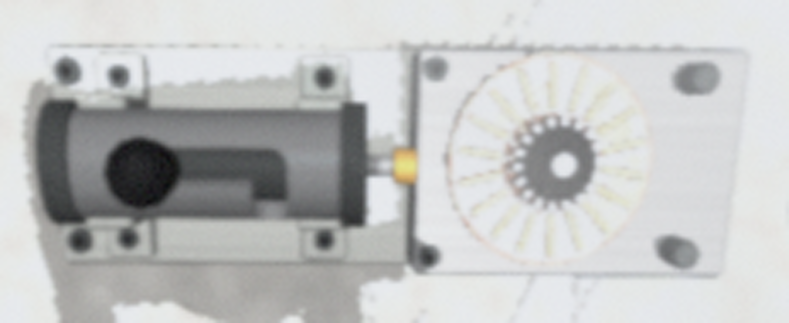

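Run:
```python
from h import *
c=np.load("pics/w1c.npy",allow_pickle=True).item()
px=lambda u,v:((u+.5)/3.4-.5+180,(v+.5)/3.4-.5+75)
pts=[((417,50),(38,-6),52.5),((411,270),(-38,-6),52.5),((748,51),(38,-118),52.5),((720,273),(-38,-118),52.5),
((706,78),(28.3,-98.3),68.5),((686,253),(-28.3,-98.3),68.5)]
F=[];W=[]
for (u,v),f,z in pts:
    W.append(onz(c,*px(u,v),z/1000)[:2]);F.append(np.array(f)/1000)
th,R,t,r=fit(F,W);print(th,t);print((r*1000).round(1))
for n,(u,v),z in [("hand",(142,172),.120),("rotor",(565,165),.0815),("plate",(48,46),.012),("corner",(272,170),.075)]:
    w=onz(c,*px(u,v),z)[:2];print(n,w,(R.T@(w-t)*1000).round(1))
ct=get_calibration("top")
for f,z in [((0,78),120),((38,-6),52.5),((-38,-118),52.5)]:
    w=R@np.array(f)/1000+t; q=proj(ct,[*w,z/1000]); print(f,(q-[262,205])*7)
```

```text
-0.25194553702247946 [0.52009516 0.00651225]
[[-1.5  0.1]
 [ 1.3 -0.7]
 [-0.8  1.1]
 [ 1.4  0.6]
 [-0.6 -0.4]
 [ 0.2 -0.6]]
hand [0.53881213 0.07936427] [-0.  75.2]
rotor [ 0.50801483 -0.0448267 ] [  1.1 -52.7]
plate [0.59009526 0.12076333] [ 39.3 128.1]
corner [0.52906387 0.04689179] [-1.4 41.3]
(0, 78) [202.83796011 236.6052647 ]
(38, -6) [418.9977142 206.2933791]
(-38, -118) [632.90346362 455.14931609]
```

```bash
cat >> h.py <<'E'
TH=-0.250; T0=np.array([.5203,.0063]); RF=np.array([[np.cos(TH),-np.sin(TH)],[np.sin(TH),np.cos(TH)]])
def fx(x,y,z): return np.array([*(RF@np.array([x,y])/1000+T0),z/1000])
def inf():
    e=get_obs()["eef_pos"]; return np.r_[RF.T@(e[:2]-T0),e[2]]*1000
E
python3 - <<'E'
from h import *
print(inf(),plan(fx(0,123,200),TH),plan(fx(0,123,116),TH))
E
```

```text
[-67.45661142  16.99946038 294.81336631] (array([  68. , -105.7,   94.8]), array([-0.0009,  0.0016,  0.0032])) (array([  68.1, -105.6,  178.8]), array([-0.0009,  0.0016,  0.0032]))
```

```bash
python3 -m jog '[[[68,-106,95],[0,0.0015,0.003],0],[[68,-106,95],[0,0.0015,0.003],0],[[68,-106,95],[0,0.0015,0.003],0],[[68,-106,95],[0,0.0015,0.003],0],[[68,-106,120],[0,0.0015,0.003],0],[[68,-106,150],[0,0.0015,0.003],0],[[68,-106,175],[0,0.0015,0.003],0],[[68,-106,179],[0,0.0015,0.003],0],[[68,-106,179],[0,0.0015,0.003],0],[[68,-106,179],[0,0.0015,0.003],0]]'
python3 - <<'E'
from h import *
import cv2
print(inf(),get_obs()["wrist_force"],plan(fx(0,123,116),TH))
p,d=camera("wrist"); cv2.imwrite("pics/w2.png",p[:,:,::-1])
p,d=camera("scene"); cv2.imwrite("pics/s2.png",cv2.resize(p[150:290,250:410,::-1],None,fx=4,fy=4))
E
```

```text
time_s: 2.48
eef_pos: [0.5515, 0.1247, 0.1169]
eef_rot: [-0.0, 0.992, -0.125, 0.0]
wrist_force: [1.3, -0.1, 0.7]
opening: 0.001
[  0.89185592 122.46730277 116.89420948] [ 1.31058802 -0.13675165  0.70336456] (array([-0.9, -0.5,  0.9]), array([-0.0011, -0.0009, -0.0016]))
```

View pics/w2.png

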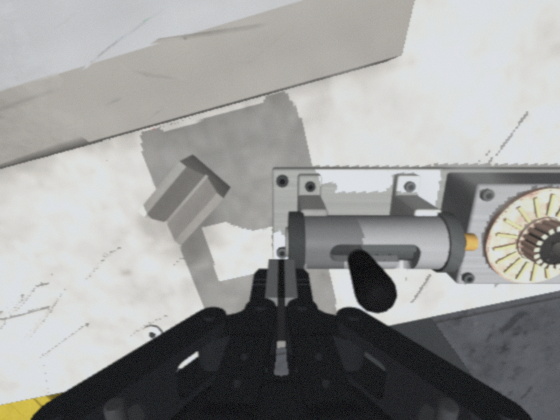

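View pics/s2.png

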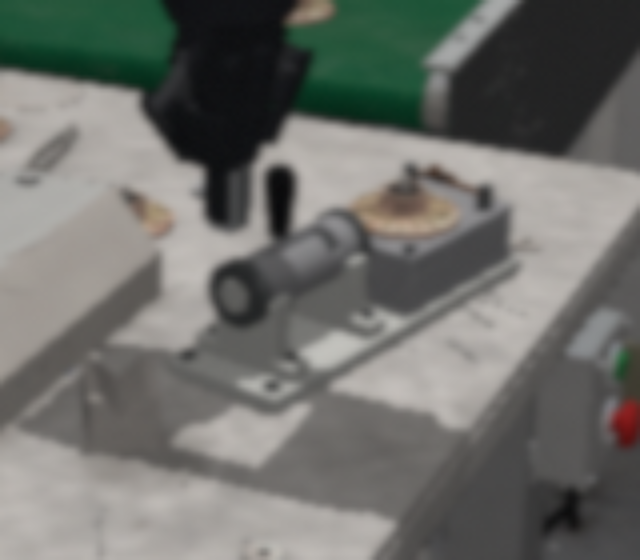

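```bash
python3 -m jog '[[[-1,6,0],[0,0,0],0],[[-1,12,0],[0,0,0],0],[[-1,16,0],[0,0,0],0],[[-1,18,0],[0,0,0],0],[[-1,20,0],[0,0,0],0],[[-1,22,0],[0,0,0],0],[[-1,24,0],[0,0,0],0],[[-1,26,0],[0,0,0],0],[[-1,28,0],[0,0,0],0],[[-1,30,0],[0,0,0],0],[[-1,32,0],[0,0,0],0]]'
python3 - <<'E'
from h import *
import cv2
o=get_obs();print(inf(),RF.T@o["wrist_force"][:2],plan(fx(0,123,116),TH))
p,d=camera("wrist"); cv2.imwrite("pics/w3.png",p[:,:,::-1])
E
```

```text
time_s: 3.5
eef_pos: [0.5436, 0.0954, 0.1181]
eef_rot: [-0.002, 0.992, -0.125, 0.002]
wrist_force: [1.5, 6.5, 0.6]
opening: -0.001
[  0.56444693  92.1266449  118.13447607] [-0.12085437  6.64556523] (array([ -0.6, -30.9,   2.2]), array([-0.0036, -0.0038, -0.0006]))
```

View pics/w3.png

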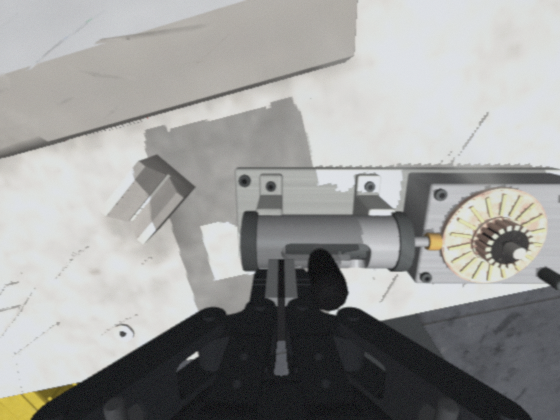

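```bash
python3 -m jog '[[[-0.5,3,1],[0,0,0],0],[[-0.5,5,1],[0,0,0],0],[[-0.5,7,1],[0,0,0],0],[[-0.5,9,1],[0,0,0],0],[[-0.5,11,1],[0,0,0],0],[[-0.5,13,1],[0,0,0],0],[[-0.5,15,1],[0,0,0],0],[[-0.5,17,1],[0,0,0],0],[[-0.5,19,1],[0,0,0],0],[[-0.5,21,1],[0,0,0],0]]'
python3 - <<'E'
from h import *
import cv2
o=get_obs();print(inf(),RF.T@o["wrist_force"][:2],o["torque"])
p,d=camera("wrist"); cv2.imwrite("pics/w4.png",p[:,:,::-1])
E
```

```text
time_s: 4.38
eef_pos: [0.5386, 0.0757, 0.1177]
eef_rot: [-0.002, 0.992, -0.125, 0.003]
wrist_force: [1.1, 5.4, 3.6]
opening: 0.001
[  0.51332408  71.80033511 117.68830866] [-0.30182529  5.51741795] [ 0.82338056 -0.19358068 -0.00965076]
```

View pics/w4.png

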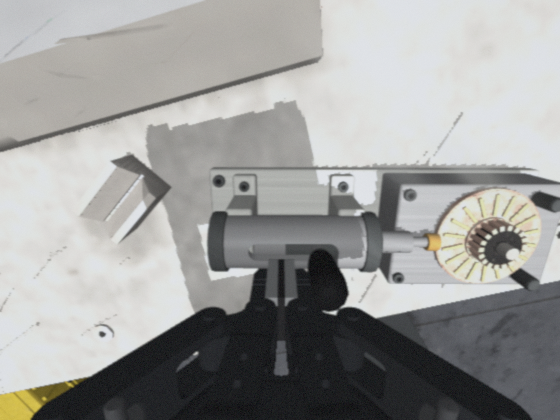

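```bash
python3 -m jog '[[[-0.5,3,1],[0,0,0],0],[[-0.5,5,1],[0,0,0],0],[[-0.5,6,1],[0,0,0],0],[[-0.5,7,1],[0,0,0],0],[[-0.5,8,1],[0,0,0],0],[[-0.5,9,1],[0,0,0],0]]'
python3 - <<'E'
from h import *
import cv2
o=get_obs();print(inf(),RF.T@o["wrist_force"][:2],o["torque"])
p,d=camera("wrist"); cv2.imwrite("pics/w5.png",p[:,:,::-1])
E
```

```text
time_s: 4.93
eef_pos: [0.5366, 0.0679, 0.1175]
eef_rot: [-0.003, 0.992, -0.125, 0.004]
wrist_force: [0.7, 7.4, 4.6]
opening: -0.0
[  0.59078052  63.74006267 117.48707364] [-1.12482011  7.30908748] [ 1.1097794  -0.19830831 -0.04652498]
```

View pics/w5.png

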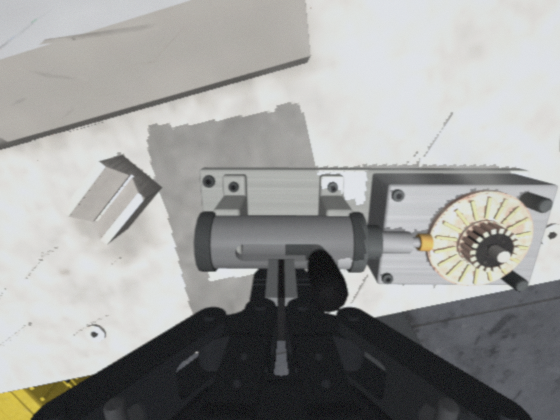

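```bash
python3 -m jog '[[[-0.5,2,1],[0,0,0],0],[[-0.5,3,1],[0,0,0],0],[[-0.5,4,1],[0,0,0],0],[[-0.5,4.5,1],[0,0,0],0]]'
python3 -m jog '[[[0,1.5,0],[0,0,0],0],[[0,2.2,0],[0,0,0],0]]'
python3 -c "
from h import *
print(inf())"
```

```text
time_s: 5.32
eef_pos: [0.5364, 0.0665, 0.1177]
eef_rot: [-0.006, 0.992, -0.125, 0.005]
wrist_force: [4.0, 17.1, 4.9]
opening: -0.002
time_s: 5.48
eef_pos: [0.5364, 0.0667, 0.1179]
eef_rot: [-0.008, 0.992, -0.125, 0.006]
wrist_force: [3.3, 14.5, 0.2]
opening: 0.001
[  0.68530274  62.50324904 117.88181807]
```

```bash
python3 -m jog '[[[0,-6,0],[0,0,0],0],[[0,-16,0],[0,0,0],0],[[0,-20,0],[0,0,0],0],[[0,-20,0],[0,0,0],0]]'
python3 - <<'E'
from h import *
import cv2
o=get_obs();print(inf(),o["wrist_force"],plan(fx(38,82,116),TH),plan(fx(38,41,116),TH))
c=get_calibration("wrist");p,d=camera("wrist"); cv2.imwrite("pics/w6.png",p[:,:,::-1])
for f,z in [((0,41),78),((0,-70),81.5),((28.3,-98.3),68.5),((0,41),128)]: print(f,proj(c,fx(*f,z)).round(0))
E
```

```text
time_s: 5.82
eef_pos: [0.5414, 0.0868, 0.1181]
eef_rot: [-0.008, 0.992, -0.124, 0.006]
wrist_force: [0.1, 0.3, -0.1]
opening: 0.002
[  0.54856257  83.20739249 118.09182926] [ 0.0702444   0.32317408 -0.09947792] (array([37.4,  1.3,  2.4]), array([-0.0165, -0.0097,  0.001 ])) (array([37.4, 42.3,  1.8]), array([-0.0165, -0.0097,  0.001 ]))
(0, 41) [350. 253.]
(0, -70) [538. 257.]
(28.3, -98.3) [580. 206.]
(0, 41) [372. 301.]
```

View pics/w6.png

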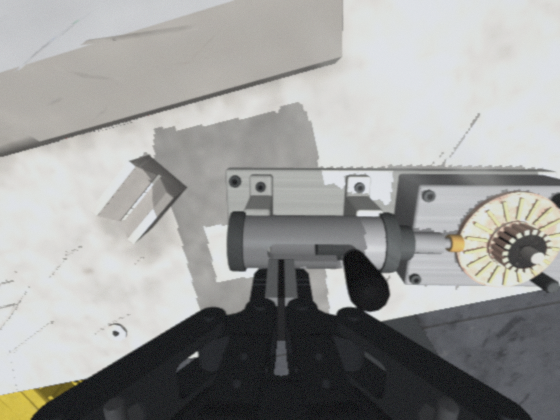

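The handle now stands at the slot corner (pin about (348,255), predicted (350,253)), and the rotor is at the dowels. Next I'll go round to the handle's +x side.

```bash
python3 -m jog '[[[19,0,2],[-0.016,-0.01,0],0],[[37,1,2],[-0.016,-0.01,0],0],[[38,1,2],[-0.016,-0.01,0],0],[[38,20,2],[-0.016,-0.01,0],0],[[38,38,2],[-0.016,-0.01,0],0],[[38,42,2],[-0.016,-0.01,0],0],[[38,42,2],[-0.016,-0.01,0],0]]'
python3 - <<'E'
from h import *
import cv2
o=get_obs();print(inf(),o["wrist_force"],plan(fx(20,41,116),TH))
c=get_calibration("wrist");p,d=camera("wrist"); cv2.imwrite("pics/w7.png",p[:,:,::-1])
E
```

```text
time_s: 6.45
eef_pos: [0.5671, 0.0353, 0.1155]
eef_rot: [-0.0, 0.992, -0.125, -0.001]
wrist_force: [-0.7, -0.2, -0.3]
opening: -0.003
[ 38.14245515  39.63967083 115.51206272] [-0.7208465  -0.15745195 -0.31492945] (array([-18.1,  -1.3,  -0.5]), array([-0.0001,  0.0012, -0.0011]))
```

View pics/w7.png

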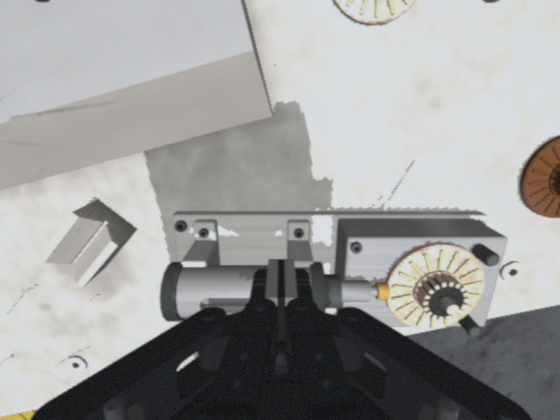

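```bash
python3 -m jog '[[[-6,-1,0],[0,0,0],0],[[-12,-1,0],[0,0,0],0],[[-16,-1,0],[0,0,0],0],[[-19,-1,0],[0,0,0],0],[[-22,-1,0],[0,0,0],0],[[-25,-1,0],[0,0,0],0],[[-28,-1,0],[0,0,0],0],[[-31,-1,0],[0,0,0],0],[[-34,-1,0],[0,0,0],0],[[-37,-1,0],[0,0,0],0]]'
python3 - <<'E'
from h import *
import cv2
o=get_obs();print(inf(),RF.T@o["wrist_force"][:2],o["wrist_force"][2])
p,d=camera("scene"); cv2.imwrite("pics/s8.png",cv2.resize(p[150:290,250:410,::-1],None,fx=4,fy=4))
E
```

```text
time_s: 7.33
eef_pos: [0.5314, 0.0462, 0.1156]
eef_rot: [-0.0, 0.992, -0.125, -0.0]
wrist_force: [2.0, -0.8, -0.5]
opening: -0.001
[  0.91882081  41.4244412  115.56413593] [ 2.10987345 -0.25412563] -0.5482699448375841
```

View pics/s8.png

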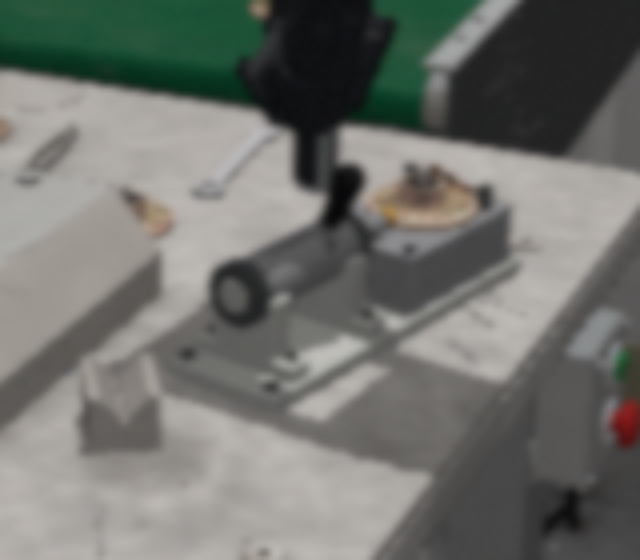

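The handle is leaning towards the robot at about (343,195), with the fingertips behind it pushing at 2 N. I'll continue, going slightly down.

```bash
python3 -m jog '[[[-4,0,0.5],[0,0,0],0],[[-7,0,1],[0,0,0],0],[[-10,0,1.5],[0,0,0],0],[[-13,0,2],[0,0,0],0],[[-16,0,2.5],[0,0,0],0],[[-19,0,3],[0,0,0],0],[[-22,0,3.5],[0,0,0],0],[[-25,0,4],[0,0,0],0],[[-28,0,4.5],[0,0,0],0]]'
python3 - <<'E'
from h import *
o=get_obs();print(inf(),RF.T@o["wrist_force"][:2],o["wrist_force"][2])
E
```

```text
time_s: 8.13
eef_pos: [0.5034, 0.0534, 0.1109]
eef_rot: [-0.0, 0.992, -0.125, -0.001]
wrist_force: [1.3, -0.6, 0.9]
opening: 0.001
[-28.06754791  41.41804284 110.91913076] [ 1.36965541 -0.2937786 ] 0.9285600341724032
```

```bash
python3 -m jog '[[[-2,0,0],[0,0,0],0],[[-4,0,0],[0,0,0],0],[[-5,0,0.5],[0,0,0],0],[[-6,0,0.5],[0,0,0],0],[[-7,0,0.5],[0,0,0],0]]'
python3 - <<'E'
from h import *
import cv2
o=get_obs();print(inf(),RF.T@o["wrist_force"][:2],o["wrist_force"][2])
p,d=camera("scene"); cv2.imwrite("pics/s9.png",cv2.resize(p[150:290,250:410,::-1],None,fx=4,fy=4))
E
```

```text
time_s: 8.55
eef_pos: [0.4965, 0.0551, 0.1104]
eef_rot: [-0.0, 0.992, -0.125, -0.001]
wrist_force: [1.2, 0.2, 0.9]
opening: 0.002
[-35.13523703  41.43696886 110.44235362] [1.09932273 0.44038548] 0.8624936476027715
```

View pics/s9.png

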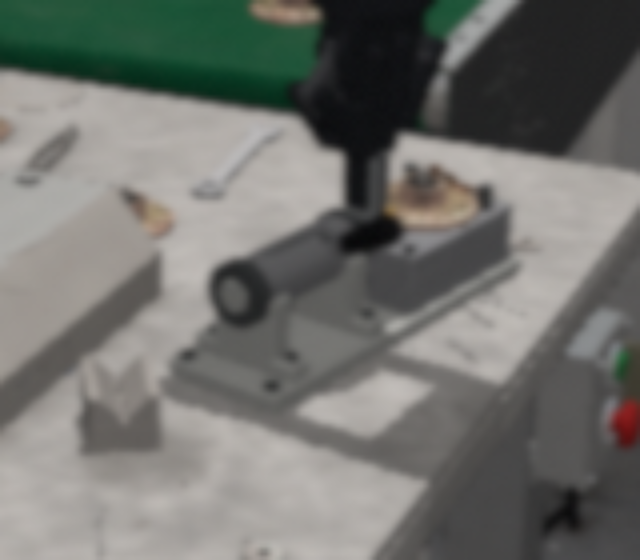

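```bash
python3 -m jog '[[[-1,0,1],[0,0,0],0],[[-2,0,2],[0,0,0],0],[[-3,0,3],[0,0,0],0]]'
python3 - <<'E'
from h import *
o=get_obs();print(inf(),RF.T@o["wrist_force"][:2],o["wrist_force"][2])
E
```

```text
time_s: 8.85
eef_pos: [0.4955, 0.0554, 0.109]
eef_rot: [-0.0, 0.992, -0.125, 0.001]
wrist_force: [2.7, -0.7, 12.0]
opening: -0.002
[-36.14435977  41.48678099 108.97008393] [ 2.76183984 -0.06771407] 11.969634350892711
```

```bash
python3 -m jog '[[[1,0,0],[0,0,0],0],[[4,0,-8],[0,0,0],0],[[8,0,-20],[0,0,0],0],[[8,0,-50],[0,0,0],0],[[-20,0,-85],[0,0,0],0],[[-50,0,-110],[0,0,0],0],[[-60,0,-130],[0,0,0],0],[[-75,0,-150],[0,0,0],0],[[-75,0,-150],[0,0,0],0],[[-75,0,-150],[0,0,0],0]]'
python3 - <<'E'
from h import *
import cv2
o=get_obs();print(inf(),o["wrist_force"])
c=get_calibration("wrist"); p,d=camera("wrist"); cv2.imwrite("pics/w10.png",cv2.resize(p[50:260,130:410,::-1],None,fx=2.8,fy=2.8,interpolation=cv2.INTER_CUBIC))
for n,f,z in [("grip mid",(-50,41),89),("shaft at seat",(0,-70),81.5),("d+",(28.3,-98.3),68.5),("d-",(-28.3,-98.3),68.5),("rim seat -y",(0,-105),60.5)]: print(n,((proj(c,fx(*f,z))-[130,50])*2.8).round(0))
p,d=camera("scene"); cv2.imwrite("pics/s10.png",cv2.resize(p[150:290,250:410,::-1],None,fx=4,fy=4))
E
```

```text
time_s: 9.68
eef_pos: [0.4227, 0.0742, 0.2599]
eef_rot: [-0.0, 0.992, -0.125, 0.003]
wrist_force: [-0.1, 1.3, -0.5]
opening: 0.004
[-111.35392083   41.6458054   259.85151983] [-0.12443293  1.26896271 -0.52022749]
grip mid [424. 234.]
shaft at seat [757.  78.]
d+ [838.  -9.]
d- [813. 168.]
rim seat -y [833.  84.]
```

View pics/w10.png

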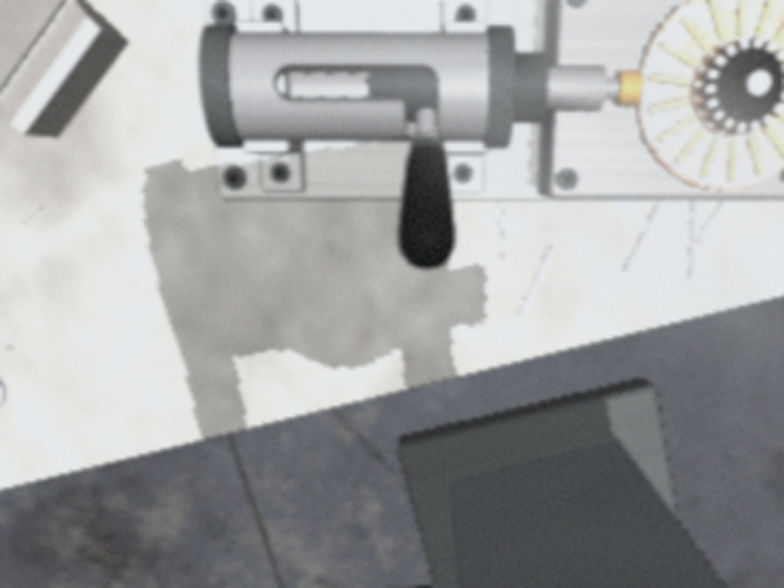

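View pics/s10.png

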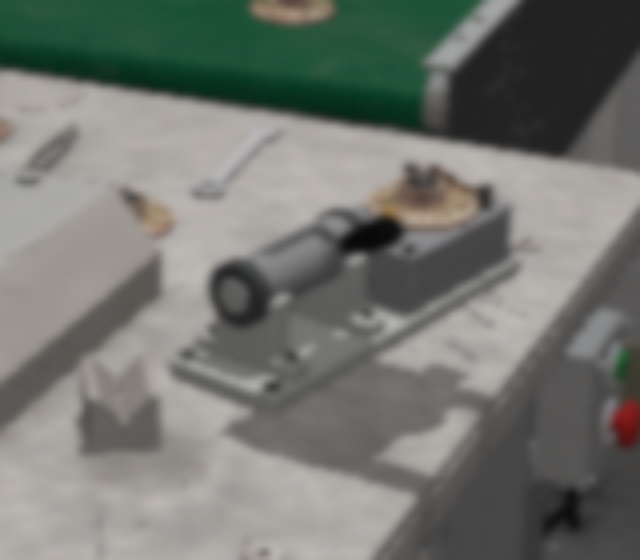

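```bash
python3 - <<'E'
from h import *
c=get_calibration("wrist")
for a in (.85,.95,1.05):
    for r in (26,58,68): print(a,r,((proj(c,fx(-r*np.sin(a),41,60+r*np.cos(a)))-[130,50])*2.8).round(0))
E
python3 -m jog '[[[0,40,0],[0,0,0],0],[[0,80,0],[0,0,0],0],[[0,100,0],[0,0,0],0],[[0,100,0],[0,0,0],0],[[0,100,0],[0,0,0],0]]'
python3 - <<'E'
from h import *
import cv2
c=get_calibration("wrist"); p,d=camera("wrist"); cv2.imwrite("pics/w11.png",cv2.resize(p[30:200,120:400,::-1],None,fx=2.8,fy=2.8,interpolation=cv2.INTER_CUBIC))
for n,f,z in [("shaft at seat",(0,-70),81.5),("d+",(28.3,-98.3),68.5),("d-",(-28.3,-98.3),68.5),("rim seat -y",(0,-105),60.5)]: print(n,((proj(c,fx(*f,z))-[120,30])*2.8).round(0))
p,d=camera("top"); cv2.imwrite("pics/t11.png",cv2.resize(p[150:285,200:425,::-1],None,fx=3.5,fy=3.5))
E
```

```text
0.85 26 [423. 137.]
0.85 58 [423. 213.]
0.85 68 [423. 238.]
0.95 26 [423. 142.]
0.95 58 [423. 224.]
0.95 68 [423. 250.]
1.05 26 [423. 147.]
1.05 58 [423. 232.]
1.05 68 [423. 260.]
time_s: 10.2
eef_pos: [0.3971, -0.0237, 0.2564]
eef_rot: [-0.001, 0.992, -0.127, -0.001]
wrist_force: [-0.1, 0.1, -0.6]
opening: 0.006
shaft at seat [481. 127.]
d+ [566.  37.]
d- [559. 218.]
rim seat -y [579. 133.]
```

View pics/w11.png

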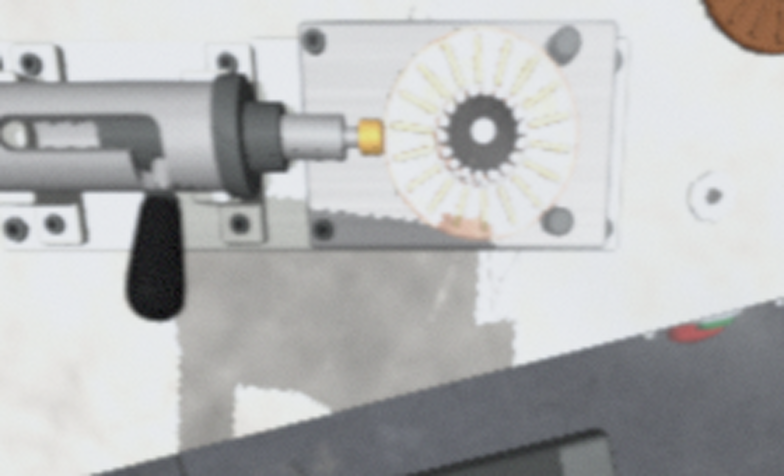

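View pics/t11.png

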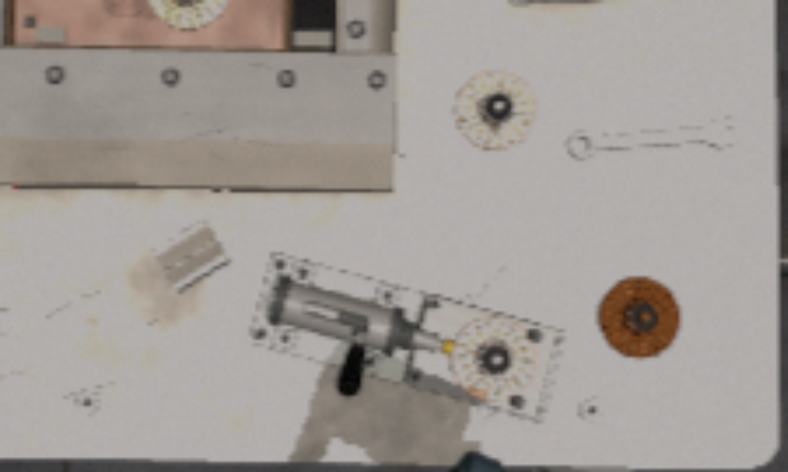

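The wrist view shows the shaft at (484,130), against (481,127) predicted for the seat, and the rim touches both dowels. The handle lies at the end of the short leg. In the top view the V block, spare rotor and spanner look undisturbed.

```bash
python3 -c "
from bench import *
print(get_obs()['wrist_force']); print(hand_in())"
```

```text
[-1.28684589 -0.96508501  0.46269231]
the job is handed in; nothing more can be done
None
```

I pushed the plunger home with the closed fingertips, turned the handle round the corner to the end of the slot, backed the gripper off, and handed the job in at about 10 s. The hand never gripped the handle or touched the rotor.

- **Plunger:** I pushed with about 5–7 N until it stopped hard. The force peaked at about 17 N against the end stop.
- **Handle:** it moved over with 1–2 N and met the end of the slot with about 12 N. After letting go, the grip lay where it should for about 1.05 rad, judged by eye against the predicted pixels.
- **Rotor:** its rim rests against both dowels. Its shaft was within about 4 pixels of the predicted seat, and the upper dowel was off by a similar amount, so that is calibration error.
- **Other things on the bench:** the V block, spare rotor and spanner looked where they had been. I did not check the electrode again after the moves, but the arm stayed away from it.

No check failed. The only disagreement was about 2 mm between the top and wrist cameras on where the fixture is, which is within the stated calibration.

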